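Probe the marked test pad on a live board

TASK

First push the red lever on top of the bench supply right over to its far side to switch the output on. Then lift the orange test probe out of its stand and press its sprung tip onto the copper pad ringed in yellow on the red circuit board, the probe square to the sloping board (not vertical) and pressed gently, so that the tip is about half sprung in. Finish while holding it there: do not let go, do not press on anything else on the board, and leave the other things on the bench alone.

Things in the scene. Friction and masses are not known exactly. Their poses are not given: they have to be found in the camera images.
- output (a joint): Lever with a red ball (26 mm) on top of the supply, rad: 0 = leaning 0.5 rad towards the supply's -x (off; starts at 0 to 0.25), 1.0 = leaning 0.5 rad to its +x (on, its stop). Stays where it is left; about 1.5 N at the ball moves it.
- output_tip (a point): Centre of the lever's red ball; 50 mm from the lever's axle, which lies 71 mm above the bench over the supply's origin, along its y. Shaft 10 mm thick; grey housing 70 (x) x 50 (y) mm, top 74 mm above the bench (axle boss to 84 mm).
- supply: White bench supply, 120 (x) x 110 (y) x 49 mm high, fixed. Origin under its centre, z up; its display face looks along its -x. The lever housing stands in the middle of its top; the lever swings in the supply's x-z plane.
- stand: Fixed probe stand: round dark foot 90 mm across, 10 mm high, carrying an upright grey tube 44 mm outside, 29 mm inside, its rim 95 mm above the bench. Origin under its centre, z up.
- probe: Round test probe, 75-140 g, starts tip down in the stand. Origin: end of the fully-out tip; z: axis, tip to top. Along z (mm): brass sprung tip 6 across 0-22, cone to 42, black barrel 26 across to 85, collar 40 across to 91 (hangs on the stand's rim, so the origin starts 10 mm above the bench), orange handle 26 across to the flat top at 165: grip here. Must rise 85 mm straight up to come out.
- plunger (a joint): Travel of the probe's sprung tip into the probe, m: 0 fully out, grows as pressed, 0.012 bottomed. The spring gives 0.9 N at first, plus 0.45 N per mm (about 3.6 N half-way in).
- probe_point (a point): End of the probe's sprung tip, on the probe's axis; moves with the tip.
- board_rig: Fixed rig, base 150 (x) x 190 (y) x 12 mm, origin under its centre, z up. Its red board, 130 (up-slope) x 170 mm (y), has its face 62 mm above the origin and slopes 20 degrees: it rises to the rig's +x, its normal leans to -x, to the robot. Parts 14 mm tall along the upper edge (from 41 mm up-slope of the middle), 8 mm tall along the lower (from 46 mm down-slope); middle row clear.
- test_pad: Marked test pad in the board's middle row: copper disc 18 mm across, face 2 mm above the board, in a flat yellow ring 28 mm across. Origin on the board's face at the pad's centre; z is the board's normal (20 degrees off vertical), y level along the board, x up the slope. The only such pad; up to 45 mm either side of the board's middle.
- pad_face (a point): Centre of the copper pad's face; 2 mm along test_pad's z from its origin. Axes as test_pad.
- mug: White mug, 90 mm high, 76 mm across, origin under its centre. Bystander.
- flux: Small white bottle with a red cap, 85 mm high, 40 mm across, origin under its centre. Bystander.
- driver: Screwdriver with a yellow handle, about 200 mm long, lying flat beyond the board, roughly along y. Bystander.
- dial: Aluminium control knob, 48 mm across, 25 mm high, loose on the bench, origin under its centre. Bystander.
Mind the look-alikes: they are no part of the job. What is shaped like the stand but blue or purple is not meant.

How it is judged:
By the outcome, as a careful person would: the job done as asked, in the order asked, and still so for the second after the job is handed in, while the arm keeps its last pose, push and grip.
It also fails if it takes over 51 s, if anything falls off the work surface, if the arm or the gripper's body presses on something with over 40 N, if the wrist force passes 120 N, or if a joint passes its speed limit or range.

ROBOT

A 6-joint arm with a two-finger parallel gripper is mounted at the origin on the work surface. World frame = base frame: x ahead of the robot, y to its left, z up, the work surface at z = 0. Lengths are in m, angles in rad, forces in N, time in s.
With the tool pointing down it reaches from about 0.25 to 0.725 m from the base axis. Payload 4 kg.
Tool frame: the origin (TCP) lies on the centre line of the jaws, within the pads' length; the fingertips stand 22 mm ahead of it and the grasp point (between the pads) lies 3 mm ahead of it (bot.tip_reach is the distance from the TCP to the fingertips, in m); z points along the fingers, y is the line along which they close (so a half turn about z gives the same grasp; the last joint's range is limited). The gripper opens to 85 mm and grips with 20 to 120 N. Pads are 22 mm wide; open, the fingers measure 114 mm over their backs; the gripper's body (76 mm by 85 mm) begins 54 mm behind the grasp point. The pads swing forward as they close: fully open they stand 13 mm farther back than shut.
Start: joints at [-1.12, 0.241, 0.005, 1.335, 0, 1.571], TCP at [0.218, -0.45, 0.253] pointing down, gripper open.
Joint ranges: [-2.72, 2.72], [-1.05, 1.87], [-1.09, 1.28], [-1.99, 2.15], [-1.42, 1.44], [-3.14, 3.14]. Speed limits (rad/s): [2.79, 2.79, 3.14, 3.14, 3.14, 3.14].

INTERFACE

Orientations are given as a unit quaternion [x, y, z, w].
In Python, from workcell import bot gives the robot as it stands. The module is installed in compiled form; this text tells all that it offers.
- The arm moves only by the tool apply_moves, never from a script. Its argument "commands" is a list of rows, each a list of 4 numbers: the shift along the tool's x, y, z scaled (see below), then the turn about the tool's z scaled (see below). In form: [[tx, ty, tz, roll], ...]. A call has exactly 5 rows; each row shifts and turns the commanded pose from where the row before left it, along the tool's axes as they then stand; what a row does not reach is not made up. The controller multiplies each number of a shift by 20 mm and each number of a turn by 60 degrees. A row lasts 1/12 s, in which the tool goes at most 41.7 mm and 7.16 degrees, less where a joint would pass 70% of its speed; a pose out of reach is approached as far as the arm can. A call with a number of a shift or a turn outside -1 to 1 is refused whole. A call with a gripper value outside its range is refused whole. "claw" is the closure, from 0 (fully open) to 1 (shut), set as the call begins (left out, the last holds). The fingers move at their own pace and stop on an object; the grip force is fixed at half the most. Time passes only in rows, so rows that do not move let the fingers close, or fill a call up. It gives the time, the measured TCP pose, the force, the opening and the grip force at its end, in the units of the state.
- bot.get_obs(): the state, without advancing time (a new reading comes with each control period).
- bot.camera(name): name is "side" or "top" or "wrist"; returns a dict with "image" (420x560x3 uint8, blue, green, red), "camera_matrix" (3x3 intrinsics, pixels), "k1" (the pictures are not rectified: a ray, as slopes to the right and down, at radius r is drawn at 1 + k1 r^2 times it, then the intrinsics apply), "R" (3x3) and "t" (3): a world point X has camera coordinates R X + t. Camera axes: x right, y down, z forward; pixel columns grow to the right and rows downward; lengths in m; the calibration is good to about 2 mm. A picture is of the moment at which its call begins. There is no depth.
- bot.job_done(): hands the job in; it is judged then, once.
The state is a dict: "clock": time; "joint_pos": joint angles; "joint_vel": joint speeds; "tau": joint torques, N m; "eef_pos": TCP position; "tool_rot": TCP orientation; "ft_force": force on the tool from outside, world axes, zero at the start; "ft_torque": the same for the moment, N m; "grip_width": finger opening in m; "grasp_force": force on a finger pad.
Only numpy, scipy, OpenCV 4.12 (cv2) and the standard library are available. Lean on these libraries where they do the work, as an engineer would, in place of code of your own. Each camera call takes 0.05 s, during which the arm holds its last target. There are 200 camera calls.

## Working session

There is one attempt and no reset: what is moved stays moved. The work goes in short steps, Python scripts to look and compute and a tool call to move; the robot and the scene stay as the last step left them, time stands still between calls to the robot, and variables do not carry over. Pictures are saved under pics/ and viewed, at most 10 in all, crops included, and the job is handed in when it is done.

Besides the shell and the picture viewer there is one more tool, called after ">>>" in YAML: its name, and indented under it one key for each argument. apply_moves: Moves the arm, as the interface text tells. Shifts and turns lie within -1 to 1; 1 stands for 20 mm of shift or 60 degrees of turn. Its arguments: {"type":"object","properties":{"commands":{"type":"array","items":{"type":"array","items":{"type":"number","minimum":-1,"maximum":1}}},"claw":{"type":"number"}},"required":["commands"]}

```bash
mkdir -p pics; ls
cat > h.py <<'E'
import numpy as np, cv2
from workcell import bot
def snap(n,f):
    c=bot.camera(n); cv2.imwrite(f'pics/{f}.png',c['image']); np.savez(f'pics/{f}.npz',**{k:np.array(v) for k,v in c.items()}); return c
def load(f): return dict(np.load(f'pics/{f}.npz'))
def proj(c,X):
    p=c['R']@np.asarray(X,float)+c['t']; s=p[:2]/p[2]; s=s*(1+c['k1']*(s@s)); K=c['camera_matrix']
    return np.array([K[0,0]*s[0]+K[0,2],K[1,1]*s[1]+K[1,2]])
def ray(c,uv):
    K=c['camera_matrix']; d=np.array([(uv[0]-K[0,2])/K[0,0],(uv[1]-K[1,2])/K[1,1]]); s=d.copy()
    for _ in range(20): s=d/(1+c['k1']*(s@s))
    R=c['R']; o=-R.T@c['t']; v=R.T@np.array([s[0],s[1],1]); return o,v/np.linalg.norm(v)
def atz(c,uv,z):
    o,v=ray(c,uv); return o+v*(z-o[2])/v[2]
def tri(obs):
    A=np.zeros((3,3));b=np.zeros(3)
    for c,uv in obs:
        o,v=ray(c,uv);P=np.eye(3)-np.outer(v,v);A+=P;b+=P@o
    X=np.linalg.solve(A,b); return X,[np.round(proj(c,X)-uv,1) for c,uv in obs]
E
python3 - <<'E'
from h import *
a=snap('top','top0');b=snap('side','side0')
for c in(a,b): print(c['camera_matrix'].round(0).tolist(),c['k1'],(-c['R'].T@c['t']).round(3),c['R'][2].round(2))
o=bot.get_obs();print({k:np.round(v,3).tolist() for k,v in o.items()},bot.tip_reach)
E
```

```text
pics
[[429.0, 0.0, 281.0], [0.0, 429.0, 213.0], [0.0, 0.0, 1.0]] -0.0995867206434452 [ 0.461 -0.017  1.118] [ 0.13 -0.03 -0.99]
[[534.0, 0.0, 280.0], [0.0, 534.0, 200.0], [0.0, 0.0, 1.0]] 0.05646478904355116 [0.537 0.763 0.865] [ 0.05 -0.71 -0.7 ]
{'clock': 0.1, 'joint_pos': [-1.12, 0.241, 0.004, 1.335, 0.0, 1.571], 'joint_vel': [0.0, -0.002, 0.005, 0.0, -0.001, -0.001], 'tau': [0.001, -37.314, 25.301, 0.011, -0.0, 0.0], 'eef_pos': [0.218, -0.45, 0.253], 'tool_rot': [0.975, 0.223, -0.0, -0.001], 'ft_force': [0.35, -0.245, -0.148], 'ft_torque': [0.007, -0.004, 0.007], 'grasp_force': 0.0, 'grip_width': 0.085} 0.022
```

View pics/top0.png

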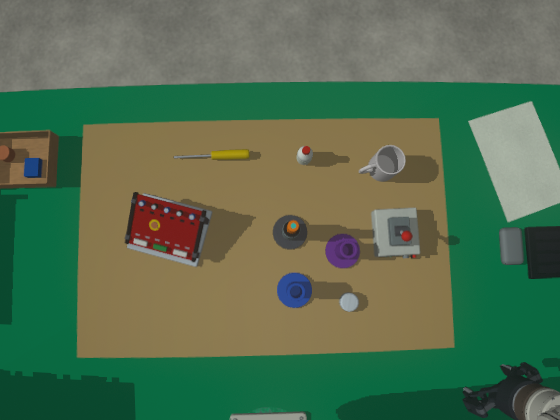

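View pics/side0.png

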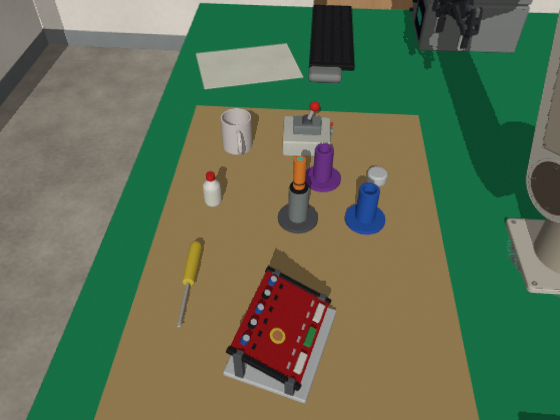

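Candidates for the stand: dark foot with the orange probe at top (290,232), which is the wanted one; purple (343,250) and blue (294,290) are decoys. For the lever: only the red ball at top (407,236); the flux cap (306,150) is also red. For the pad: only the yellow ring at (155,226). Close crop next.

Run:
```python
import cv2,numpy as np
a=cv2.imread('pics/top0.png');b=cv2.imread('pics/side0.png')
def cr(i,x,y,w,h,W,H): return cv2.resize(i[y:y+h,x:x+w],(W,H),interpolation=cv2.INTER_CUBIC)
m=np.vstack([np.hstack([cr(a,115,180,100,100,300,300),cr(a,260,200,60,60,240,240).copy() if 0 else cr(a,265,205,50,50,250,300),cr(a,365,200,60,60,250,300)]),
 np.hstack([cr(b,220,260,120,140,300,300),cr(b,270,145,60,90,250,300),cr(b,275,95,65,65,250,300)])])
cv2.imwrite('pics/crop0.png',m)
```

```text
(no output)
```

View pics/crop0.png

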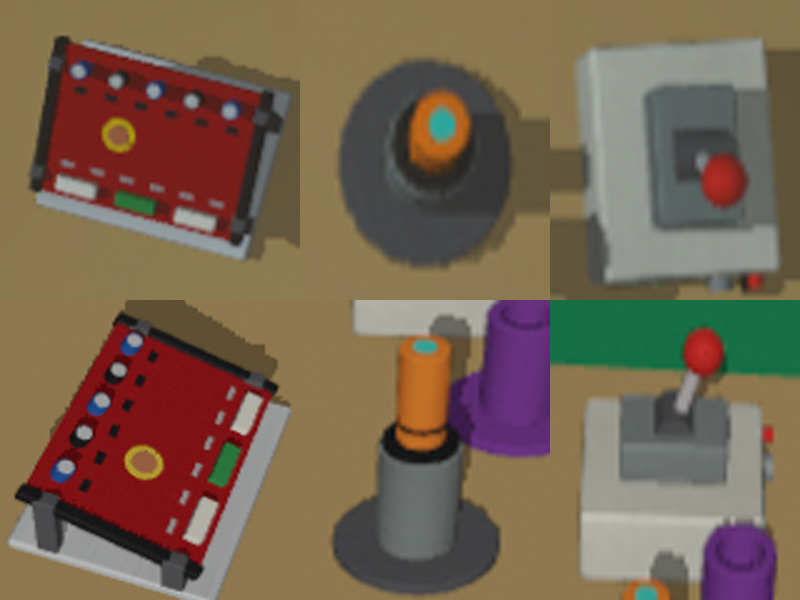

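Run:
```python
from h import *
from scipy.optimize import least_squares
a=load('top0');b=load('side0')
print('ring',tri([(a,(154.7,224.7)),(b,(277.6,335.6))]))
P,r=tri([(a,(293.2,226)),(b,(295,158.8))]);print('probe top',P,r, 'at .175',atz(a,(293.2,226),.175),atz(b,(295,158.8),.175))
print('ball',tri([(a,(406.8,236.2)),(b,(314.8,106.5))]))
cs=[atz(a,p,.049)[:2] for p in((374.6,209),(415.9,208),(419.7,253.6),(378.9,256))];cs=np.array(cs)
print('supply',cs.round(3).tolist(),cs.mean(0))
for i in range(4): d=cs[(i+1)%4]-cs[i];print(np.hypot(*d).round(3),np.degrees(np.arctan2(d[1],d[0])).round(1))
# rig fit with corners: order UL,UR,LR,LL in top image
s,c=np.sin(np.radians(20)),np.cos(np.radians(20))
L=[(.065,.085),(.065,-.085),(-.065,-.085),(-.065,.085)]
px=[(136.7,193.3),(205,210.7),(196.7,260),(126,243.3)]
def X(p,u,v):
    x,y,t=p;q=np.array([u*c,v]);R=np.array([[np.cos(t),-np.sin(t)],[np.sin(t),np.cos(t)]]);return np.r_[R@q+[x,y],.062+u*s]
f=lambda p:np.concatenate([proj(a,X(p,*l))-q for l,q in zip(L,px)])
R=least_squares(f,[.45,.3,0]);print('rig',R.x,np.degrees(R.x[2]),R.fun.round(1))
# pad in rig: use both views
g=lambda w:np.concatenate([proj(a,X(R.x,*w))-(154.7,224.7),proj(b,X(R.x,*w))-(277.6,335.6)])
w=least_squares(g,[0,0]);print('pad uv',w.x,X(R.x,*w.x),w.fun.round(1))
# stand foot center top
print('stand rim/foot', atz(a,((425-300)/5+265,163/6+205),.010))
```

```text
ring (array([0.57267888, 0.26941845, 0.05749337]), [array([-0. ,  0.1]), array([-0.1, -0. ])])
probe top [ 0.55715924 -0.0692175   0.16889901] [array([ 0.1, -2.4]), array([2.6, 0.4])] at .175 [ 0.551233   -0.06858241  0.175     ] [ 0.56224723 -0.06280601  0.175     ]
ball (array([ 0.52651364, -0.34315379,  0.11067349]), [array([-0. ,  0.1]), array([-0.1, -0. ])])
supply [[0.602, -0.284], [0.602, -0.391], [0.486, -0.394], [0.483, -0.289]] [ 0.54328428 -0.33949285]
0.108 -89.8
0.117 -178.7
0.105 91.6
0.119 2.4
rig [ 0.56568492  0.24040886 -0.26276962] -15.055589979620233 [ 0.5  0.6 -1.2 -0.3 -2.6 -0.2  3.4  0. ]
pad uv [-0.00166375  0.03085694] [0.57219046 0.27061272 0.06143096] [-0.9  0.1  0.1 -0.6]
stand rim/foot [ 0.55113382 -0.06890674  0.01      ]
```

The ring and its height match the model; the probe is at about (0.553,-0.068), the ball at (0.527,-0.343,0.115), and the supply yaw is about +1.4°. Next I shut the gripper, turn the tool so that its y axis lies along world +x, and move to in front of the ball.

>>> apply_moves:
  commands:
    - [0,0,0.3,-0.107]
    - [0,0,0.3,-0.107]
    - [0,0,0.3,-0.107]
    - [0,0,0.3,-0.107]
    - [0,0,0.3,-0.107]
  claw: 1

```text
clock: 0.52
eef_pos: [0.2177, -0.4497, 0.2225]
tool_rot: [0.874, 0.487, 0.0, -0.001]
ft_force: [1.1, -0.6, -0.6]
grip_width: 0.0257
grasp_force: 0.0
```

>>> apply_moves:
  commands:
    - [0,0,0.3,-0.107]
    - [0,0,0.3,-0.107]
    - [0,0,0.3,-0.107]
    - [0,0,0.3,-0.107]
    - [0,0,0.3,-0.107]

```text
clock: 0.93
eef_pos: [0.2177, -0.4497, 0.1925]
tool_rot: [0.705, 0.709, 0.0, -0.001]
ft_force: [0.1, 0.4, -0.8]
grip_width: 0.0001
grasp_force: 0.0
```

>>> apply_moves:
  commands:
    - [0.53,0.77,0,0]
    - [0.53,0.77,0,0]
    - [0.53,0.77,0,0]
    - [0.53,0.77,0,0]
    - [0.53,0.77,0,0]

```text
clock: 1.35
eef_pos: [0.2952, -0.3962, 0.1928]
tool_rot: [0.707, 0.707, 0.0, -0.001]
ft_force: [0.9, -0.1, 0.2]
grip_width: 0.0002
grasp_force: 0.0
```

>>> apply_moves:
  commands:
    - [0.53,0.78,0,0]
    - [0.53,0.78,0,0]
    - [0.53,0.78,0,0]
    - [0.53,0.78,0,0]
    - [0.53,0.78,0,0]

```text
clock: 1.77
eef_pos: [0.3732, -0.3431, 0.1928]
tool_rot: [0.707, 0.707, -0.0, -0.001]
ft_force: [0.2, 0.7, 0.2]
grip_width: 0.0002
grasp_force: 0.0
```

>>> apply_moves:
  commands:
    - [0,0.78,0.75,0]
    - [0,0.78,0.75,0]
    - [0,0.78,0.75,0]
    - [0,0.78,0.75,0]
    - [0,0.78,0.75,0]

```text
clock: 2.18
eef_pos: [0.4512, -0.3435, 0.1171]
tool_rot: [0.707, 0.707, -0.0, -0.0]
ft_force: [-0.0, 0.7, 1.4]
grip_width: -0.0003
grasp_force: 0.0
```

>>> apply_moves:
  commands:
    - [0,0.5,0,0]
    - [0,0.5,0,0]
    - [0,0.5,0,0]
    - [0,0.5,0,0]
    - [0,0.5,0,0]

```text
clock: 2.6
eef_pos: [0.5019, -0.3445, 0.1198]
tool_rot: [0.707, 0.707, 0.0, 0.001]
ft_force: [-3.0, -0.7, 4.1]
grip_width: 0.0002
grasp_force: 3.1
```

Run:
```python
from h import *
snap('top','top1');snap('side','side1')
a=cv2.imread('pics/top1.png')[180:300,340:480];b=cv2.imread('pics/side1.png')[60:180,250:390]
cv2.imwrite('pics/c1.png',cv2.resize(np.hstack([a,b]),(784,336),interpolation=cv2.INTER_CUBIC))
o=bot.get_obs();print(o['eef_pos'],o['ft_force'])
```

```text
[ 0.50256927 -0.34443147  0.11967836] [-0.81939203  0.29735958 -0.06167587]
```

View pics/c1.png

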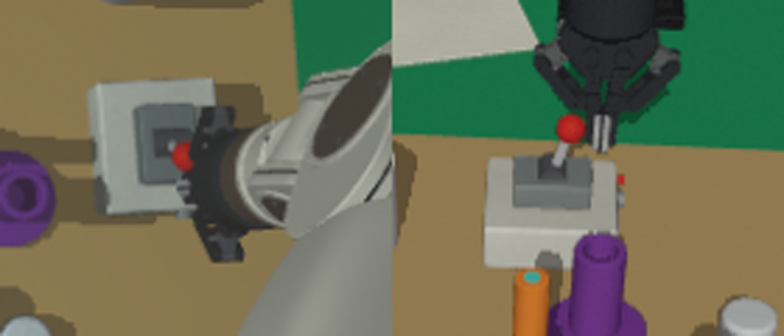

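The finger sits just behind the ball at the ball's height, and contact has been felt. I keep pushing +x.

>>> apply_moves:
  commands:
    - [0,0.3,0,0]
    - [0,0.3,0,0]
    - [0,0.3,0,0]
    - [0,0.3,0,0]
    - [0,0.3,0,0]

```text
clock: 3.12
eef_pos: [0.5313, -0.344, 0.1185]
tool_rot: [0.707, 0.707, 0.0, 0.0]
ft_force: [-1.8, -0.1, 0.7]
grip_width: 0.0002
grasp_force: 0.7
```

>>> apply_moves:
  commands:
    - [0,0.15,0,0]
    - [0,0.15,0,0]
    - [0,0.1,0,0]
    - [0,0.1,0,0]
    - [0,0.1,0,0]

```text
clock: 3.53
eef_pos: [0.542, -0.3436, 0.1175]
tool_rot: [0.707, 0.707, -0.001, -0.001]
ft_force: [-6.2, 0.2, 0.4]
grip_width: 0.0001
grasp_force: 3.5
```

>>> apply_moves:
  commands:
    - [0,0.1,0,0]
    - [0,0.1,0,0]
    - [0,0,0,0]
    - [0,0,0,0]
    - [0,0,0,0]

```text
clock: 3.95
eef_pos: [0.5423, -0.3437, 0.1174]
tool_rot: [0.708, 0.707, -0.003, -0.004]
ft_force: [-10.9, 0.8, 2.8]
grip_width: -0.0004
grasp_force: 5.9
```

Force rises with no further travel, so the lever is on its stop. I back off, rise, open, and go above the probe.

>>> apply_moves:
  commands:
    - [0,-0.8,0,0]
    - [0,-0.8,-0.3,0]
    - [0,-0.4,-1,0]
    - [0,0,-1,0]
    - [0,0,-1,0]

```text
clock: 4.37
eef_pos: [0.5065, -0.3438, 0.1852]
tool_rot: [0.707, 0.707, 0.0, 0.0]
ft_force: [0.3, 0.3, 0.4]
grip_width: 0.0001
grasp_force: 0.0
```

>>> apply_moves:
  commands:
    - [0.4,0.2,-1,0]
    - [0.9,0.2,-0.8,0]
    - [0.9,0.2,0,0]
    - [0.9,0.2,0,0]
    - [0.9,0.2,0,0]
  claw: 0

```text
clock: 4.78
eef_pos: [0.5277, -0.2633, 0.2213]
tool_rot: [0.707, 0.707, 0.001, 0.001]
ft_force: [0.3, 0.1, -0.6]
grip_width: 0.0606
grasp_force: 0.0
```

>>> apply_moves:
  commands:
    - [0.9,0.2,0,0]
    - [0.9,0.2,0,0]
    - [0.9,0.2,0,0]
    - [0.9,0.2,0,0]
    - [0.9,0.2,0,0]

```text
clock: 5.2
eef_pos: [0.5474, -0.1728, 0.2207]
tool_rot: [0.707, 0.707, 0.001, 0.0]
ft_force: [-0.3, 0.1, 0.1]
grip_width: 0.0852
grasp_force: 0.0
```

Run:
```python
from h import *
a=snap('top','top2');b=snap('side','side2');w=snap('wrist','w2')
print(bot.get_obs()['eef_pos'])
c=np.hstack([cv2.resize(w['image'],(533,400)),np.vstack([cv2.resize(a['image'][190:270,355:435],(200,200)),cv2.resize(b['image'][90:170,270:350],(200,200))])])
cv2.imwrite('pics/c2.png',c)
for n,q in(('off',-.38),('on',.5)):
    X=[.543+.05*np.sin(q),-.340,.071+.05*np.cos(q)];print(n,proj(a,X).round(1),proj(b,X).round(1))
print('probe pred',proj(w,[.553,-.068,.175]).round(1))
for im,s in((a,'a'),(b,'b')):
    g=cv2.cvtColor(im['image'],cv2.COLOR_BGR2HSV);m=((g[...,0]<6)|(g[...,0]>174))&(g[...,1]>170)&(g[...,2]>90)
    n,l,st,ce=cv2.connectedComponentsWithStats(m.astype('uint8'));print(s,[(ce[i].round(1).tolist(),int(st[i,4])) for i in range(1,n) if st[i,4]>15])
```

```text
[ 0.54745374 -0.17262397  0.22070043]
off [406.4 237. ] [315.6 104.9]
on [405.1 219.3] [298.2 105.1]
probe pred [293.9  50.6]
a [([305.8, 149.7], 46), ([168.2, 204.6], 294), ([164.6, 228.7], 1902)]
b [([297.7, 106.4], 80), ([209.9, 175.8], 72), ([280.0, 325.6], 4579)]
```

View pics/c2.png

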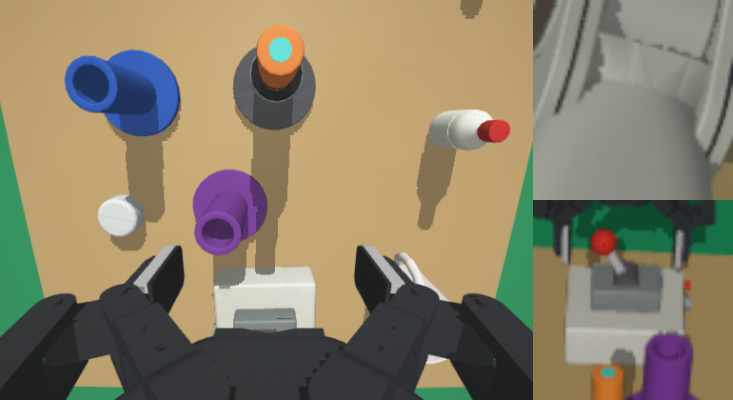

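The lever is on: the ball is at side (297.7,106.4), against a predicted "on" of (298.2,105.1). The wrist view shows the probe's teal top at about (295,51), close to the predicted pixel.

Run:
```python
from h import *
w=load('w2');i=w['image'];g=cv2.cvtColor(i,cv2.COLOR_BGR2HSV)
m=((g[...,0]>80)&(g[...,0]<100)&(g[...,1]>80));m[120:]=0
ys,xs=np.nonzero(m);print(xs.mean(),ys.mean(),len(xs),atz(w,(xs.mean(),ys.mean()),.175))
```

```text
294.089552238806 51.59701492537314 469 [ 0.55311345 -0.06845177  0.175     ]
```

>>> apply_moves:
  commands:
    - [0.8,0.057,0,0]
    - [0.8,0.057,0,0]
    - [0.8,0.057,0,0]
    - [0.8,0.057,0,0]
    - [0.8,0.057,0,0]

```text
clock: 5.77
eef_pos: [0.5526, -0.0942, 0.2205]
tool_rot: [0.707, 0.707, 0.0, 0.0]
ft_force: [-0.1, -0.6, -0.7]
grip_width: 0.0854
grasp_force: 0.0
```

>>> apply_moves:
  commands:
    - [0.6,0,0,0]
    - [0.6,0,0,0]
    - [0,0,0,0]
    - [0,0,0.5,0]
    - [0,0,0.5,0]

```text
clock: 6.18
eef_pos: [0.5529, -0.0705, 0.2001]
tool_rot: [0.707, 0.707, 0.0, 0.001]
ft_force: [0.5, -0.5, 0.2]
grip_width: 0.0857
grasp_force: 0.0
```

>>> apply_moves:
  commands:
    - [0.1,0.01,0.7,0]
    - [0,0,0.7,0]
    - [0,0,0.7,0]
    - [0,0,0.6,0]
    - [0,0,0.25,0]

```text
clock: 6.6
eef_pos: [0.5506, -0.0686, 0.138]
tool_rot: [0.707, 0.707, -0.002, -0.002]
ft_force: [-0.3, -0.5, -0.0]
grip_width: 0.0853
grasp_force: 0.0
```

>>> apply_moves:
  commands:
    - [0,0,0,0]
    - [0,0,0,0]
    - [0,0,0,0]
    - [0,0,0,0]
    - [0,0,0,0]
  claw: 1

```text
clock: 7.02
eef_pos: [0.5531, -0.068, 0.1422]
tool_rot: [0.707, 0.707, 0.001, 0.001]
ft_force: [1.5, -0.3, 5.4]
grip_width: 0.0257
grasp_force: 9.1
```

>>> apply_moves:
  commands:
    - [0,0,0,0]
    - [0,0,0,0]
    - [0,0,0,0]
    - [0,0,0,0]
    - [0,0,0,0]

```text
clock: 7.43
eef_pos: [0.5533, -0.068, 0.1423]
tool_rot: [0.707, 0.707, 0.001, 0.001]
ft_force: [0.5, 0.4, 5.3]
grip_width: 0.0249
grasp_force: 58.9
```

Gripped firmly at s≈129 mm. The tool cannot be tilted by command, so I lift 63 mm until only the tip is still inside the tube, then move sideways to pivot the probe in the pads against the fixed rim.

>>> apply_moves:
  commands:
    - [0,0,-0.3,0]
    - [0,0,-0.7,0]
    - [0,0,-0.8,0]
    - [0,0,-0.8,0]
    - [0,0,-0.55,0]

```text
clock: 7.85
eef_pos: [0.5523, -0.0678, 0.2051]
tool_rot: [0.707, 0.707, -0.0, -0.0]
ft_force: [1.4, -0.8, -1.0]
grip_width: 0.0249
grasp_force: 59.7
```

>>> apply_moves:
  commands:
    - [0.2,0,0,0]
    - [0.3,0,0,0]
    - [0.3,0,0,0]
    - [0.3,0,0,0]
    - [0.3,0,0,0]

```text
clock: 8.27
eef_pos: [0.5525, -0.041, 0.2036]
tool_rot: [0.707, 0.707, -0.002, 0.001]
ft_force: [0.7, -6.0, -0.7]
grip_width: 0.0249
grasp_force: 60.2
```

>>> apply_moves:
  commands:
    - [0.3,0,0,0]
    - [0.3,0,0,0]
    - [0.3,0,0,0]
    - [0.2,0,0,0]
    - [0.15,0,0,0]

```text
clock: 8.68
eef_pos: [0.5514, -0.015, 0.2032]
tool_rot: [0.707, 0.707, -0.002, -0.0]
ft_force: [-0.9, -4.2, 1.4]
grip_width: 0.0243
grasp_force: 61.5
```

Run:
```python
from h import *
b=snap('side','side3');w=snap('wrist','w3');o=bot.get_obs();print(o['eef_pos'],o['ft_force'],o['tool_rot'])
cv2.imwrite('pics/c3.png',np.hstack([cv2.resize(w['image'],(480,360)),cv2.resize(b['image'][100:240,240:360],(309,360))]))
```

```text
[ 0.5514207  -0.01448187  0.20351211] [-1.63969292 -3.76325914  0.85669147] [ 0.70672174  0.7074901  -0.00119487 -0.00084308]
```

View pics/c3.png

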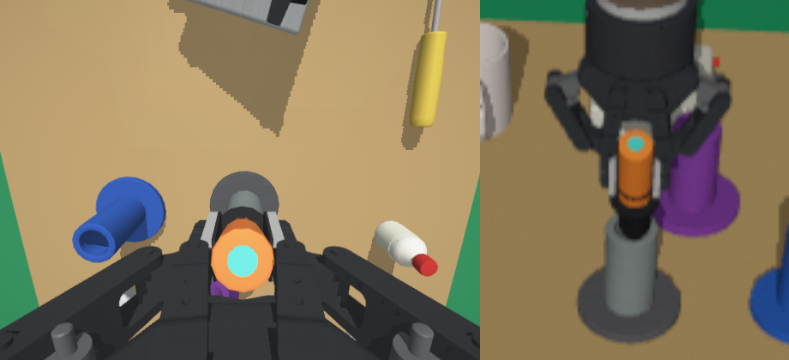

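The probe has pivoted with its top leaning to +y, and the teal top shows at about (283,304) in full wrist pixels. I estimate the tilt from it.

```bash
cat >> h.py <<'E'
def teal(c):
    g=cv2.cvtColor(c['image'],cv2.COLOR_BGR2HSV);m=((g[...,0]>80)&(g[...,0]<100)&(g[...,1]>80)).astype('uint8')
    n,l,st,ce=cv2.connectedComponentsWithStats(m);i=1+np.argmax(st[1:,4]);return ce[i],st[i,4]
E
python3 - <<'E'
from h import *
from scipy.optimize import brentq,least_squares
w=load('w3');b=load('side3')
tw,tb=teal(w),teal(b);print(tw,tb)
X,r=tri([(w,tw[0]),(b,tb[0])]);print('top',X,r)
g=np.array([.5514,-.0145,.2035-.003])
f=lambda q:np.r_[proj(w,g+[q[1],.036*np.sin(q[0]),.036*np.cos(q[0])])-tw[0]]
s=least_squares(f,[.3,0]);print(np.degrees(s.x[0]),s.x[1],s.fun)
for t in(15,20,25):t=np.radians(t);print(proj(w,g+[0,.036*np.sin(t),.036*np.cos(t)]),proj(b,g+[0,.036*np.sin(t),.036*np.cos(t)]))
E
```

```text
(array([282.62955466, 303.96255061]), np.int32(988)) (array([419.09638554,  15.6746988 ]), np.int32(83))
top [0.49952566 0.28778445 0.6591896 ] [array([41.6, 14.4]), array([-60.7, -19.5])]
17.350630834548824 0.00023543799721840723 [-2.27373675e-13  0.00000000e+00]
[281.89982364 308.46783234] [300.05527883 153.97790455]
[281.923716   298.82143129] [299.96793054 155.40456164]
[281.95234947 289.03664892] [299.87833776 156.91075139]
```

>>> apply_moves:
  commands:
    - [0,0,-0.6,0]
    - [0,0,-0.9,0]
    - [0,0,-0.9,0]
    - [0,0,-0.9,-0.1]
    - [0,0,-0.9,-0.1]

```text
clock: 9.2
eef_pos: [0.5521, -0.0133, 0.2884]
tool_rot: [0.627, 0.779, 0.001, -0.002]
ft_force: [0.0, 0.9, -1.0]
grip_width: 0.0248
grasp_force: 61.1
```

>>> apply_moves:
  commands:
    - [0,0,0,-0.105]
    - [0,0,0,-0.105]
    - [0,0,0,-0.105]
    - [0,0,0,-0.105]
    - [0,0,0,-0.105]

```text
clock: 9.62
eef_pos: [0.5522, -0.0133, 0.2876]
tool_rot: [0.392, 0.92, 0.001, -0.001]
ft_force: [0.3, -0.6, -1.7]
grip_width: 0.0244
grasp_force: 61.3
```

>>> apply_moves:
  commands:
    - [0,0,0,-0.105]
    - [0,0,0,-0.105]
    - [0,0,0,-0.105]
    - [0,0,0,-0.105]
    - [0,0,0,-0.105]

```text
clock: 10.03
eef_pos: [0.5522, -0.0133, 0.2875]
tool_rot: [0.127, 0.992, 0.002, -0.001]
ft_force: [0.2, 0.9, -1.2]
grip_width: 0.0247
grasp_force: 61.3
```

Run:
```python
from h import *
b=snap('side','side4');w=snap('wrist','w4');a=snap('top','top4');o=bot.get_obs();print(o['eef_pos'],o['ft_force'],o['tool_rot'],teal(w))
cv2.imwrite('pics/c4.png',np.hstack([cv2.resize(w['image'],(267,200)),cv2.resize(b['image'][60:240,220:400],(533,533),interpolation=cv2.INTER_CUBIC)[:200]]) if 0 else cv2.resize(b['image'][80:230,220:420],(800,600),interpolation=cv2.INTER_CUBIC))
```

```text
[ 0.55229643 -0.01379434  0.28772312] [-0.0672412   0.35700183 -1.39925546] [ 1.31199400e-01  9.91355166e-01  1.08572238e-03 -6.87921682e-04] (array([282.4751773 , 305.02330294]), np.int32(987))
```

View pics/c4.png

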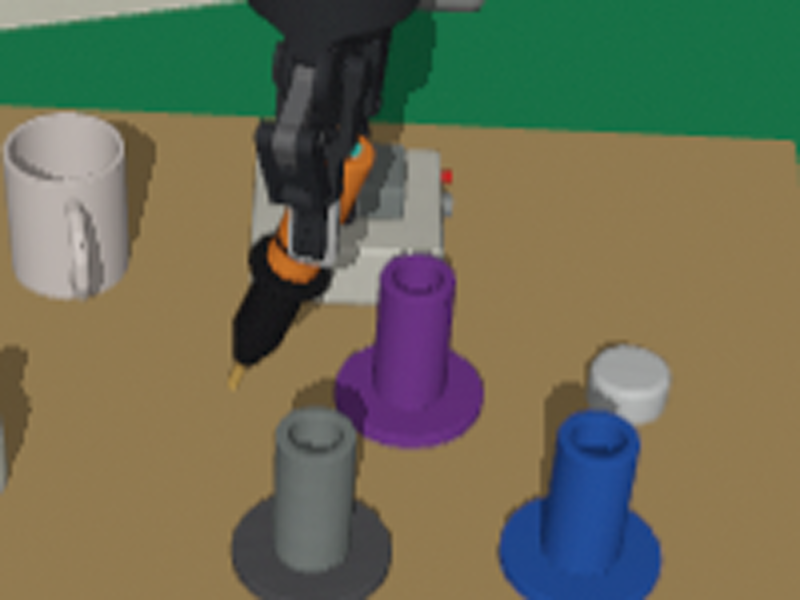

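The probe is out of the stand and leans the right way; its tip is at side (278.3,177). I fit the tilt and the grip length from this.

Run:
```python
from h import *
from scipy.optimize import least_squares
b=load('side4');w=load('w4');a=load('top4');print('top teal',teal(a))
psi=2*np.arctan2(.99136,.1312);g=np.array([.5523,-.0138,.2877-.003])
d=lambda t:np.array([np.cos(psi)*np.sin(t),np.sin(psi)*np.sin(t),np.cos(t)])
tip=np.array([278.3,177.])
s=least_squares(lambda q:proj(b,g-q[1]*d(q[0]))-tip,[.35,.129]);print(np.degrees(s.x[0]),s.x[1])
for t in(18,20,22,24):
    D=d(np.radians(t));print(t,proj(b,g-.129*D).round(1),proj(w,g-.129*D).round(1),'top',proj(b,g+.036*D).round(1),'w',proj(w,g+.036*D).round(1),'collar',proj(b,g-.041*D).round(1))
print('tcp->',proj(b,g),'psi',np.degrees(psi)); K=w['camera_matrix'];o=bot.get_obs()
```

```text
top teal (array([543., 277.]), np.int32(1))
18.404775401684525 0.1336543224416097
18 [279.4 175.7] [282.2 255.6] top [307.3 114.9] w [284.7 304.5] collar [293.4 145.2]
20 [277.4 174.7] [282.2 260.8] top [308.  115.3] w [284.8 300.6] collar [292.7 144.8]
22 [275.4 173.6] [282.1 266.1] top [308.6 115.6] w [284.8 296.7] collar [292.1 144.5]
24 [273.4 172.5] [282.1 271.3] top [309.2 116. ] w [284.8 292.8] collar [291.4 144.1]
tcp-> [300.61559435 129.5351081 ] psi 164.92217890148675
```

Tilt is about 19–20° by several cues, with a grip length of about 0.130 m. Next I hover with the tip 25 mm above the pad.

>>> apply_moves:
  commands:
    - [0.2,0.5,0,0]
    - [0.36,0.93,0,0]
    - [0.36,0.93,0,0]
    - [0.36,0.93,0,0]
    - [0.36,0.93,0,0]

```text
clock: 10.6
eef_pos: [0.5421, 0.0771, 0.2882]
tool_rot: [0.131, 0.991, 0.001, -0.0]
ft_force: [-0.0, -0.3, -2.0]
grip_width: 0.0248
grasp_force: 61.3
```

>>> apply_moves:
  commands:
    - [0.36,0.93,0,0]
    - [0.36,0.93,0,0]
    - [0.36,0.93,0,0]
    - [0.36,0.93,0,0]
    - [0.36,0.93,0,0]

```text
clock: 11.02
eef_pos: [0.5311, 0.1764, 0.2882]
tool_rot: [0.131, 0.991, 0.001, -0.0]
ft_force: [0.6, -0.3, -1.6]
grip_width: 0.0248
grasp_force: 61.3
```

>>> apply_moves:
  commands:
    - [0.36,0.93,0.7,0]
    - [0.36,0.93,0.75,0]
    - [0.36,0.93,0.75,0]
    - [0.36,0.93,0.75,0]
    - [0.3,0.65,0.75,0]

```text
clock: 11.43
eef_pos: [0.5198, 0.2705, 0.2134]
tool_rot: [0.13, 0.991, 0.001, -0.0]
ft_force: [0.5, -0.0, -1.3]
grip_width: 0.0246
grasp_force: 61.3
```

>>> apply_moves:
  commands:
    - [0,0,0,0]
    - [0,0,0,0]
    - [0,0,0,0]
    - [0,0,0,0]
    - [0,0,0,0]

```text
clock: 11.85
eef_pos: [0.5215, 0.2673, 0.2156]
tool_rot: [0.131, 0.991, 0.001, 0.001]
ft_force: [0.9, 0.8, -1.2]
grip_width: 0.0245
grasp_force: 61.3
```

Run:
```python
from h import *
b=snap('side','side5');a=snap('top','top5');w=snap('wrist','w5');o=bot.get_obs();print(o['eef_pos'],o['ft_force'],o['tool_rot'],teal(w))
cv2.imwrite('pics/c5.png',np.vstack([cv2.resize(b['image'][250:390,220:340],(480,560),interpolation=cv2.INTER_CUBIC)]))
cv2.imwrite('pics/c5.png',np.hstack([cv2.resize(b['image'][250:390,220:340],(480,560),interpolation=cv2.INTER_CUBIC),np.vstack([cv2.resize(a['image'][180:280,105:220],(320,280)),cv2.resize(w['image'],(320,280))])]))
```

```text
[0.52131826 0.26724532 0.21508877] [-0.05776411  0.64488099 -1.24908006] [1.30900952e-01 9.91395217e-01 4.12177712e-04 5.41797635e-04] (array([282.4508612 , 304.99797366]), np.int32(987))
```

View pics/c5.png

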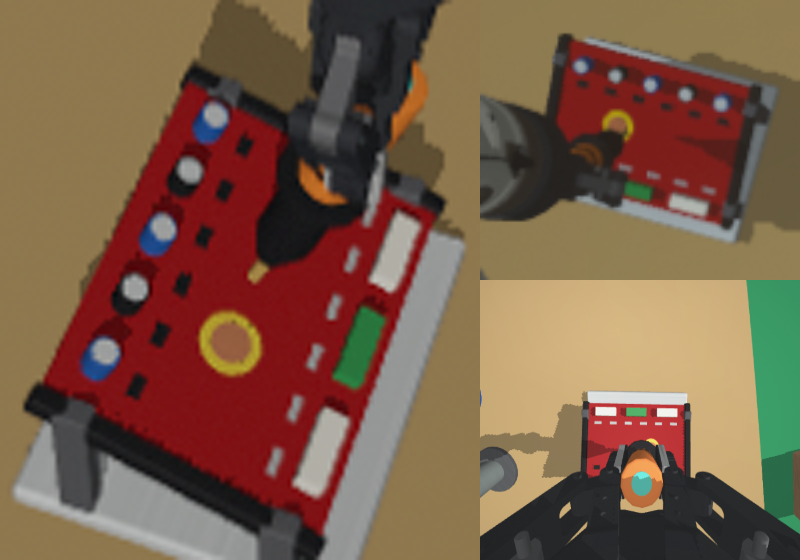

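```bash
cat > k.py <<'E'
from h import *
from scipy.optimize import least_squares
y=np.radians(-15.06);s,c=np.sin(np.radians(20)),np.cos(np.radians(20))
n=np.array([-s*np.cos(y),-s*np.sin(y),c])
def d(t,psi): return np.array([np.cos(psi)*np.sin(t),np.sin(psi)*np.sin(t),np.cos(t)])
def tipinfo(b,tippx,pos,q,L=.130):
    psi=2*np.arctan2(q[1],q[0]);g=np.array(pos)-[0,0,.003]
    for t in(18,20,22): print(t,'pred tip px',proj(b,g-L*d(np.radians(t),psi)).round(1))
    return g,psi
E
python3 - <<'E'
from k import *
b=load('side5');a=load('top5')
g,psi=tipinfo(b,0,[.5213,.2672,.2151],[.1309,.9914])
for t in (18,20,22): D=d(np.radians(t),psi); print('collar/top',proj(b,g-.041*D),proj(b,g+.036*D),'topcam',proj(a,g-.13*D))
p=np.array([.5722,.2706,.0614])+.002*n;print('pad',p,proj(b,p),proj(a,p))
# orange/brass masks: barrel axis
g2=cv2.cvtColor(b['image'],cv2.COLOR_BGR2HSV)[290:335,270:310]
m=(b['image'][290:335,270:310].max(2)<45)
ys,xs=np.nonzero(m);print(len(xs))
print(d(np.radians(20),psi),n)
E
```

```text
18 pred tip px [285.5 319.5]
20 pred tip px [283.1 318.3]
22 pred tip px [280.7 317. ]
collar/top [302.71715032 294.13179328] [319.92564697 268.82711809] topcam [156.41199301 228.58870546]
collar/top [301.9029613 293.7186384] [320.6920894  269.21582452] topcam [156.72688742 226.8115039 ]
collar/top [301.10012971 293.29066165] [321.44705324 269.6194941 ] topcam [157.02072288 225.04645883]
pad [0.57153945 0.27077773 0.06327939] [278.10215117 334.48437506] [153.52553057 225.01325832]
411
[-0.33029935  0.08877004  0.93969262] [-0.33027321  0.08886724  0.93969262]
```

>>> apply_moves:
  commands:
    - [-0.02,0.17,0.16,0]
    - [-0.02,0.17,0.16,0]
    - [-0.02,0.17,0.16,0]
    - [-0.02,0.17,0.16,0]
    - [-0.02,0.17,0.16,0]

```text
clock: 12.42
eef_pos: [0.5272, 0.284, 0.1976]
tool_rot: [0.13, 0.991, -0.0, -0.0]
ft_force: [-0.4, -0.4, -1.1]
grip_width: 0.0246
grasp_force: 61.3
```

>>> apply_moves:
  commands:
    - [0,0,0,0]
    - [0,0,0,0]
    - [0,0,0,0]
    - [0,0,0,0]
    - [0,0,0,0]

```text
clock: 12.83
eef_pos: [0.5273, 0.2836, 0.1986]
tool_rot: [0.13, 0.991, 0.0, 0.0]
ft_force: [1.4, -0.7, -2.1]
grip_width: 0.0248
grasp_force: 61.3
```

Run:
```python
from k import *
b=snap('side','side6');a=snap('top','top6');o=bot.get_obs();print(o['eef_pos'],o['ft_force'],o['tool_rot'])
g,psi=tipinfo(b,0,o['eef_pos'],o['tool_rot'])
for t in (18,20,22): print('topcam',proj(a,g-.13*d(np.radians(t),psi)))
cv2.imwrite('pics/c6.png',np.hstack([cv2.resize(b['image'][290:360,250:310],(480,560),interpolation=cv2.INTER_CUBIC),cv2.resize(a['image'][205:255,135:165],(320,560),interpolation=cv2.INTER_CUBIC)]))
```

```text
[0.52724653 0.28351259 0.19855187] [-0.16404973 -0.35887017 -2.24233061] [1.30350785e-01 9.91467920e-01 9.50301968e-05 1.63254644e-04]
18 pred tip px [281.2 333.1]
20 pred tip px [278.9 331.9]
22 pred tip px [276.5 330.7]
topcam [151.60711893 226.91004415]
topcam [151.91051871 225.16045374]
topcam [152.19253552 223.42265071]
```

View pics/c6.png

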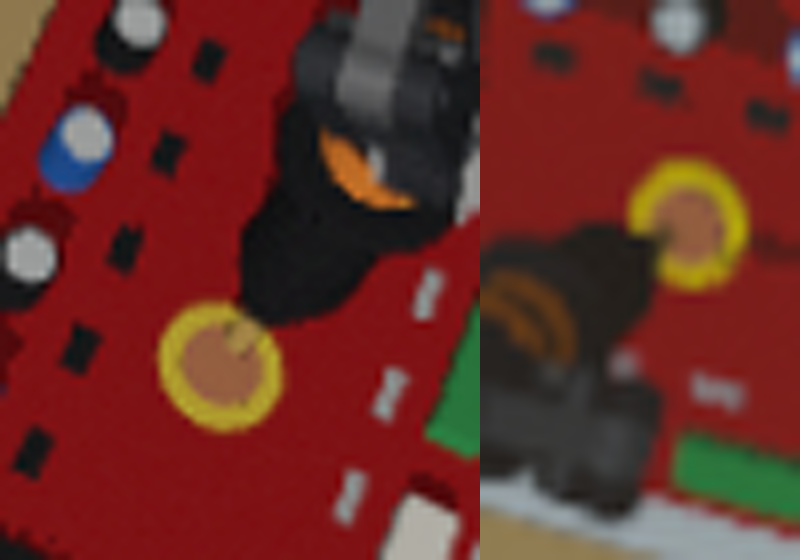

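The side view shows the tip just above the pad's near edge, at about (278.8,333.4), with the pad centre at (277.7,335.8). In the top view the tip is at about (152.3,226.3) and the pad at (154.7,225.1).

Run:
```python
from k import *
b=load('side6');a=load('top6')
T,r1=tri([(a,(152.3,226.25)),(b,(278.8,333.4))]);P,r2=tri([(a,(154.7,225.1)),(b,(277.7,335.75))])
D=P-T;print(T,r1,P,r2,D)
xt=np.array([np.cos(np.radians(165)),np.sin(np.radians(165)),0]);yt=np.array([.2588,.9659,0])
u=np.cross(np.array([-np.sin(y),np.cos(y),0]),n);v=np.array([-np.sin(y),np.cos(y),0])
print('along n',D@n,'upslope',D@u,'level',D@v)
for h in(6,8,10,12): # landing px minus pad px for tip moving h along -n from tri tip
    print(h,proj(b,T-n*h/1000)-(277.7,335.75),proj(a,T-n*h/1000)-(154.7,225.1))
```

```text
[0.56911409 0.27220836 0.06890136] [array([ 0. , -0.5]), array([0.7, 0.1])] [0.57211346 0.26949732 0.05709244] [array([ 0. , -0.1]), array([0.1, 0. ])] [ 0.00299937 -0.00271104 -0.01180892]
along n -0.012328290813326991 upslope -0.0006552755150629252 level -0.0018386021046697557
6 [ 0.6234801  -0.77852634] [-1.53355735  0.09954532]
8 [ 0.24227803 -0.29611083] [-1.25538342 -0.09253713]
10 [-0.1377179   0.18479761] [-0.97819648 -0.28392793]
12 [-0.51651355  0.66420623] [-0.70199139 -0.47463072]
```

```bash
cat >> k.py <<'E'
def avg(N=10):
    F=[]
    for _ in range(N): bot.camera('wrist'); F.append(bot.get_obs()['ft_force'])
    F=np.array(F);o=bot.get_obs();print('t',o['clock'],'F',F.mean(0).round(2),'se',(F.std(0)/N**.5).round(2),'F.n',(F@n).mean().round(2),'pos',o['eef_pos'].round(4))
E
python3 -c "
from k import *
avg()"
```

```text
t 13.4333 F [-0.04 -0.06 -1.37] se [0.18 0.13 0.21] F.n -1.28 pos [0.5271 0.2836 0.1983]
```

>>> apply_moves:
  commands:
    - [0,-0.075,0,0]
    - [-0.041,0,0.113,0]
    - [-0.041,0,0.113,0]
    - [-0.041,0,0.113,0]
    - [-0.041,0,0.113,0]

```text
clock: 13.85
eef_pos: [0.53, 0.2812, 0.1889]
tool_rot: [0.13, 0.991, -0.0, -0.0]
ft_force: [0.2, 0.4, -0.6]
grip_width: 0.0247
grasp_force: 61.3
```

```bash
python3 -c "
from k import *
avg()"
```

```text
t 14.35 F [-0.03  0.07 -1.05] se [0.17 0.17 0.19] F.n -0.97 pos [0.5299 0.2813 0.1893]
```

>>> apply_moves:
  commands:
    - [-0.017,0,0.047,0]
    - [-0.017,0,0.047,0]
    - [-0.017,0,0.047,0]
    - [0,0,0,0]
    - [0,0,0,0]

```text
clock: 14.77
eef_pos: [0.531, 0.2811, 0.1866]
tool_rot: [0.13, 0.991, 0.0, 0.0]
ft_force: [-0.7, -0.1, 0.9]
grip_width: 0.0243
grasp_force: 61.3
```

```bash
python3 -c "
from k import *
avg()"
```

```text
t 15.2667 F [-0.22  0.5   0.77] se [0.09 0.14 0.16] F.n 0.84 pos [0.531  0.2811 0.1865]
```

>>> apply_moves:
  commands:
    - [-0.017,0,0.047,0]
    - [-0.017,0,0.047,0]
    - [0,0,0,0]
    - [0,0,0,0]
    - [0,0,0,0]

```text
clock: 15.68
eef_pos: [0.5316, 0.2809, 0.1846]
tool_rot: [0.13, 0.991, 0.0, 0.0]
ft_force: [-0.1, 0.2, 2.5]
grip_width: 0.0247
grasp_force: 61.3
```

```bash
python3 -c "
from k import *
avg()"
```

```text
t 16.1833 F [-0.62  0.58  1.5 ] se [0.16 0.14 0.18] F.n 1.67 pos [0.5316 0.2809 0.1846]
```

>>> apply_moves:
  commands:
    - [-0.012,0,0.033,0]
    - [-0.012,0,0.033,0]
    - [0,0,0,0]
    - [0,0,0,0]
    - [0,0,0,0]

```text
clock: 16.6
eef_pos: [0.532, 0.2808, 0.1833]
tool_rot: [0.13, 0.991, 0.0, -0.0]
ft_force: [-1.1, 0.4, 1.8]
grip_width: 0.025
grasp_force: 61.3
```

Run:
```python
from k import *
avg(14)
b=snap('side','side7');a=snap('top','top7');w=snap('wrist','w7');print(teal(w))
g,psi=tipinfo(b,0,bot.get_obs()['eef_pos'],bot.get_obs()['tool_rot'],.124)
cv2.imwrite('pics/c7.png',np.hstack([cv2.resize(b['image'][290:360,250:310],(480,560),interpolation=cv2.INTER_CUBIC),cv2.resize(a['image'][205:255,135:165],(320,560),interpolation=cv2.INTER_CUBIC)]))
```

```text
t 17.3 F [-0.72  0.73  1.82] se [0.15 0.14 0.14] F.n 2.02 pos [0.5321 0.2808 0.1833]
(array([282.44141414, 304.94646465]), np.int32(990))
18 pred tip px [279.5 334.9]
20 pred tip px [277.3 333.8]
22 pred tip px [275.  332.6]
```

View pics/c7.png

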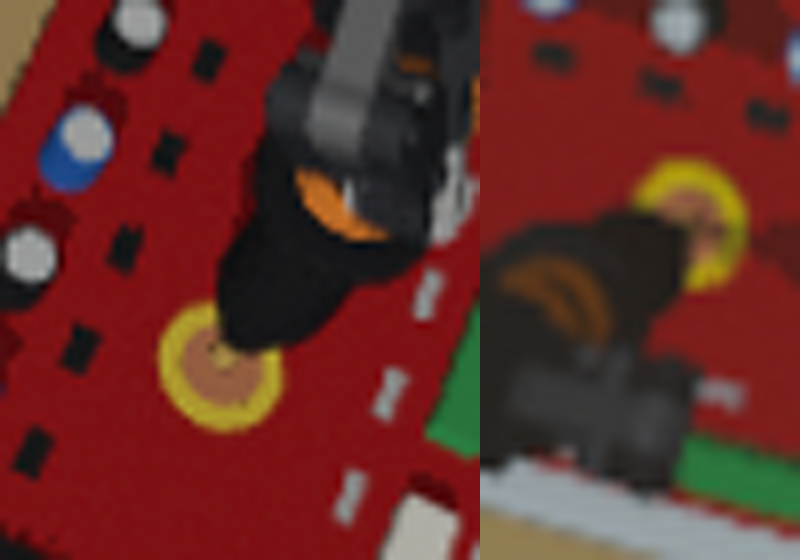

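In the side view the tip sits on the copper disc, about 1 px from its centre. The force is about 3.3 N, which puts the tip about half in. Pivot-to-pad geometry gives a tilt of about 19° in the right direction, so I hand it in.

```bash
python3 -c "
from workcell import bot
print(bot.job_done())"
```

```text
the job is handed in; nothing more can be done
None
```

I pushed the supply lever to its on stop, then pressed the probe onto the ringed pad and handed the job in at about 17 s, still holding it there; the probe is about 19° from vertical against the board's 20° by my estimate, and the spring force of about 3.3 N puts the tip roughly half in (5–6 mm).

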